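# Skewer the wooden napkin rings and hang them on their stand

## Task

Take the steel skewer from its two-forked stand by its dark wooden handle, run it through both pale wooden napkin rings (not the blue ones) where they stand on their rack, and lift the two off together. Then lay the skewer back in the forks as it lay before, with both rings hanging on it between the forks, and let go.

Things in the scene. Friction and masses are not known exactly. Their poses are not given: they have to be found in the camera images.
- skewer: skewer, 70 g, x from handle to tip, origin on its axis. Dark wood handle x = -123 to -63 mm, 16 wide (y), 20 high (z), flat sides: grip from above at x = -93. Steel neck dia 10 to -37; collar dia 26, -37 to -32; steel shaft dia 10 from -32 to the round tip at +68. Starts level in the forks, handle towards the robot, z up, axis 75 above the worktop.
- stand: fixed board 150 x 64 x 12 with two brass Y forks at x = -50 and +50 mm; origin under its middle on the worktop, x away from the robot within 0.25 rad. Forks: 8 mm bar, 90 degree Vs, arms 26 to each side (y), tops at z = 92. Home: skewer along x, its origin over the stand's, axis at z = 75, neck in the near fork, shaft end in the far one; rings hang to 43 below the axis.
- ring_wood_1: pale wooden napkin ring, outside dia 56, bore 40, 16 wide, 25 g; origin at the bore's centre, x along the bore (level, away from the robot within 0.25 rad). Loose, on edge on two 8 mm rails along x (tops at z = 28) of a white rack 84 x 70; bore centre 51 above the worktop. The one nearer the robot. Two equal rings on an equal rack nearby are blue: not wanted.
- ring_wood_2: pale wooden napkin ring, outside dia 56, bore 40, 16 wide, 25 g; origin at the bore's centre, x along the bore (level, away from the robot within 0.25 rad). Loose, on edge on two 8 mm rails along x (tops at z = 28) of a white rack 84 x 70; bore centre 51 above the worktop. The one farther from the robot, coaxial with the first, 22 to 34 centre to centre.

How it is judged:
By the outcome, as a careful person would: the job done as asked, in the order asked, and still so for the second after the job is handed in, with the robot touching nothing.
It also fails if it takes over 54 s, if anything falls off the work surface, if the arm or the gripper's body presses on something with over 40 N, if the wrist force passes 120 N, or if a joint passes its speed limit or range.

## Robot

A 6-joint arm with a two-finger parallel gripper is mounted at the origin on a cart in front of the work surface, level with it; the furniture and walls round the work are solid. World frame = base frame: x ahead of the robot, y to its left, z up, the work surface at z = 0. Lengths are in mm, angles in rad, forces in N, time in s.
With the tool pointing down it reaches from about 350 to 875 mm from the base axis. Payload 4.2 kg.
Tool frame: the origin (TCP) lies midway between the tips of the shut fingers; the grasp point (between the pads) lies 19 mm behind it (arm.grip_depth is the distance from the TCP to the grasp point, in mm); z points along the fingers, x is the direction in which the jaws open and shut, and the axes are right-handed (so a half turn about z gives the same grasp; the last joint's range is limited). The gripper opens to 85 mm and grips with 20 to 120 N. Pads are 22 mm wide; open, the fingers measure 114 mm over their backs; the gripper's body (76 mm by 85 mm) begins 54 mm behind the grasp point. The pads swing forward as they close: fully open they stand 13 mm farther back than shut.
Start: joints at [-0.932, 0.385, 0.008, 0, -1.194, -0.259], TCP at [231.723, -580.434, 231.312] pointing down, gripper open.
Joint ranges: [-3.14, 3.14], [-1.21, 2.06], [-1.07, 1.41], [-3.16, 2.05], [-2.99, -0.16], [-3.1, 3.1]. Speed limits (rad/s): [2.79, 2.79, 3.14, 3.14, 3.14, 3.14].

## Interface

Orientations are given as a unit quaternion [x, y, z, w].
In Python, from bench import arm, eyes, find_in, silhouettes gives the robot as it stands. The module is installed in compiled form; this text tells all that it offers.
- The arm moves only by the tool play_rows, never from a script. Its arguments are lists of equal length, an entry for each row: "offset": the shift along the world's x, y, z in mm, a list of three; "turn": the turn about the world's z in rad. In form: {"offset": [[x, y, z], ...], "turn": [turn, ...]}. A call has 1 to 12 rows; each row shifts and turns the pose as measured when the row begins; what a row does not reach is not made up. A row lasts 1/10 s, in which the tool goes at most 50 mm and 8.59 degrees, less where a joint would pass 70% of its speed; a pose out of reach is approached as far as the arm can. A call is refused whole if a number of a shift passes 50 or a number of a turn 0.15, either way. A call with a gripper value outside its range is refused whole. "grip" is the gripper's target within -1 to 1 (fully open at 1, half-way at 0, shut at -1), set as the call begins (left out, the last holds). The fingers move at their own pace and stop on an object; the grip force is fixed at half the most. Time passes only in rows, so rows that do not move let the fingers close. It gives the time, the measured TCP pose, the force and the opening at its end, in the units of the state.
- arm.read_state(): the state, without advancing time (a new reading comes with each control period).
- eyes.get_image(name): name is "scene" or "top"; returns (picture, depth): 384x512x3 uint8, red, green, blue; 384x512 float32, mm along the optical axis (not along the pixel's ray), 0 where there is no reading.
- eyes.camera_params(name): a dict with "camera_matrix" (3x3 intrinsics, pixels), "camera_from_world" (4x4, takes a point from world to camera coordinates). Camera axes: x right, y down, z forward; pixel columns grow to the right and rows downward; lengths in mm; the calibration is good to about 2 mm. A picture is of the moment at which its call begins. camera_params takes no time and is no camera call.
- arm.job_done(): hands the job in, once; it reports no verdict.
Trained networks look in the newest picture that a camera, given by its name, has taken for a name from the list of things; names that differ only in an ending like _2 or _b are one class to them, and where a whole thing is asked for, a point or a joint stands for the part that bears it (a point fixed in the world has none). Each returns a list of dicts, best first, with "score" (0 to 1); they miss things now and then, are a little off and sometimes report something else, mostly with a low value. They report only what shows in the picture. A call takes as long as a camera call.
- find_in(camera, query): "bbox" ([centre column, centre row, width, height] in pixels, round what is visible of it).
- silhouettes(camera, query): "mask" (384x512 bool, what is visible of it) and "bbox" ([centre column, centre row, width, height] in pixels, round what is visible of it).
The state is a dict: "clock": time; "joints": joint angles; "joint_vel": joint speeds; "joint_efforts": joint torques, N m; "position": TCP position; "ee_rot": TCP orientation; "contact_force": force on the tool from outside, world axes, zero at the start; "wrist_torque": the same for the moment, N m; "gripper_width": finger opening in mm.
Only numpy, scipy, OpenCV 4.12 (cv2) and the standard library are available. Lean on these libraries where they do the work, as an engineer would, in place of code of your own. Each camera call takes 0.05 s, during which the arm holds its last target. There are 200 camera calls.

## Working session

There is one attempt and no reset: what is moved stays moved. The work goes in short steps, Python scripts to look and compute and a tool call to move; the robot and the scene stay as the last step left them, time stands still between calls to the robot, and variables do not carry over. Pictures are saved under pics/ and viewed, on a budget of 10 in all, crops included, one or two more only if the job needs it, and the job is handed in when it is done.

Besides the shell and the picture viewer there is one more tool, called after ">>>" in YAML: its name, and indented under it one key for each argument. play_rows: Moves the arm, as the interface text tells. Its arguments: {"type":"object","properties":{"offset":{"type":"array","items":{"type":"array","items":{"type":"number"}}},"turn":{"type":"array","items":{"type":"number"}},"grip":{"type":"number"}},"required":["offset","turn"]}

```bash
mkdir -p pics
cat > h.py <<'E'
import numpy as np, cv2
from bench import arm, eyes, find_in, silhouettes
def cloud(cam):
    im,d=eyes.get_image(cam); p=eyes.camera_params(cam)
    K=np.array(p["camera_matrix"]);T=np.linalg.inv(np.array(p["camera_from_world"]))
    v,u=np.mgrid[:384,:512]
    c=np.stack([(u-K[0,2])/K[0,0]*d,(v-K[1,2])/K[1,1]*d,d],-1)
    w=c@T[:3,:3].T+T[:3,3]; w[d<=0]=np.nan
    return im,w
def save(n,im): cv2.imwrite("pics/"+n,cv2.resize(im[...,::-1],None,fx=1.5,fy=1.5,interpolation=cv2.INTER_CUBIC))
E
python3 - <<'E'
from h import *
s=arm.read_state();print({k:np.round(v,3).tolist() for k,v in s.items()})
for cam in("top","scene"):
    im,w=cloud(cam);save(cam+"1.png",im);np.savez(cam+"1.npz",im=im,w=w)
    T=np.linalg.inv(eyes.camera_params(cam)["camera_from_world"]);print(cam,T.round(2).tolist(),eyes.camera_params(cam)["camera_matrix"])
    for q in("skewer","stand","ring_wood_1"):
        for r in silhouettes(cam,q):
            P=w[r["mask"]];print(q,round(r["score"],2),np.round(r["bbox"]),r["mask"].sum(),np.nanmedian(P,0).round(1),np.nanpercentile(P,[2,98],axis=0).round(0).tolist())
E
```

```text
{'clock': 0.0, 'joints': [-0.932, 0.386, 0.007, -0.001, -1.194, -0.259], 'joint_vel': [0.0, 0.001, -0.001, 0.001, 0.001, 0.001], 'joint_efforts': [-0.001, -39.229, 18.84, 4.186, -0.005, 0.0], 'position': [231.511, -579.92, 230.21], 'ee_rot': [0.561, 0.828, 0.001, -0.001], 'contact_force': [-0.375, -0.728, -0.187], 'wrist_torque': [0.037, 0.056, -0.05], 'gripper_width': 85.622}
top [[0.02, -0.99, 0.12, 469.43], [-1.0, -0.02, -0.03, 8.9], [0.03, -0.12, -0.99, 1026.16], [0.0, 0.0, 0.0, 1.0]] [[483.94190628   0.         254.02985675]
 [  0.         483.94190628 198.92100624]
 [  0.           0.           1.        ]]
skewer 0.78 [350. 230.  22.  96.] 682 [ 514.2 -212.4   81. ] [[444.0, -230.0, 11.0], [622.0, -195.0, 88.0]]
stand 0.55 [346. 218.  47.  74.] 1889 [ 564.7 -198.3   12.8] [[492.0, -241.0, 1.0], [636.0, -169.0, 91.0]]
ring_wood_1 0.76 [132. 172.  28.  10.] 316 [635.8 227.6  72.5] [[629.0, 204.0, 30.0], [648.0, 253.0, 82.0]]
scene [[-0.85, -0.22, 0.47, 181.96], [-0.52, 0.35, -0.78, 672.27], [0.0, -0.91, -0.41, 441.56], [0.0, 0.0, 0.0, 1.0]] [[368.48757142   0.         258.67157121]
 [  0.         368.48757142 193.33102244]
 [  0.           0.           1.        ]]
skewer 0.9 [321. 177.  63.  11.] 358 [ 490.6 -209.6   75.2] [[438.0, -402.0, -2.0], [648.0, -194.0, 84.0]]
stand 0.61 [304. 186.  58.  39.] 667 [ 546.7 -193.7   10.5] [[487.0, -237.0, 1.0], [626.0, -165.0, 79.0]]
ring_wood_1 0.66 [168. 245.  29.  30.] 306 [653.8 252.4  61.2] [[648.0, 209.0, 26.0], [666.0, 263.0, 78.0]]
```

View pics/top1.png

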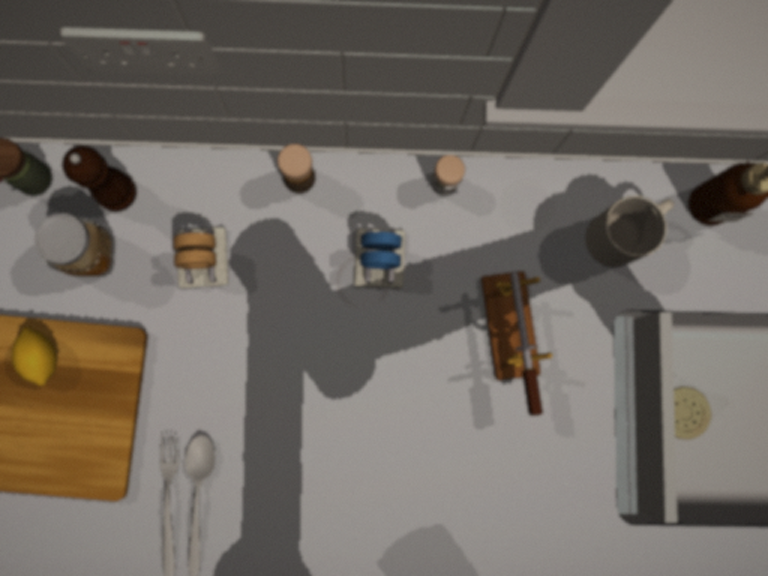

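View pics/scene1.png

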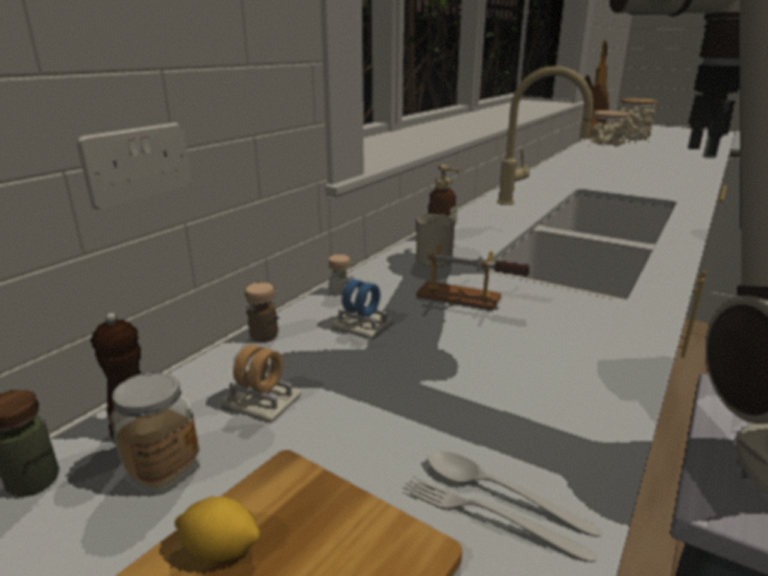

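The top view shows the pale rings on their rack at about (195,250) of the enlarged image, the blue ones at (380,250), and the skewer in its stand from (517,275) to (533,410). The scene view agrees: pale rings at (258,368), and the skewer handle at (512,268) pointing towards the robot. Next I fit the poses.

```bash
cat >> h.py <<'E'
def line(P):  # centre and yaw of the main axis (xy)
    c=P.mean(0); vx,vy,x0,y0=cv2.fitLine(P[:,:2].astype(np.float32),cv2.DIST_HUBER,0,.01,.01).ravel()
    if vx<0: vx,vy=-vx,-vy
    return np.array([x0,y0]),np.arctan2(vy,vx)
E
python3 - <<'E'
from h import *
def near(w,x,y,r,z0,z1):
    return (np.hypot(w[...,0]-x,w[...,1]-y)<r)&(w[...,2]>z0)&(w[...,2]<z1)
for cam in("top","scene"):
    z=np.load(cam+"1.npz");im,w=z["im"],z["w"];hsv=cv2.cvtColor(im,cv2.COLOR_RGB2HSV)
    t=near(w,550,-100,150,-30,8);print(cam,"table z",np.nanmedian(w[t][:,2]))
    # skewer
    from_=near(w,530,-205,130,66,95)
    P=w[from_];c,a=line(P);d=np.array([np.cos(a),np.sin(a)]);n=np.array([-d[1],d[0]])
    q=(P[:,:2]-c)@n;P=P[abs(q)<12];c,a=line(P);d=np.array([np.cos(a),np.sin(a)]);s=(P[:,:2]-c)@d
    print("skewer",c,a,len(P),"ends",c+d*s.min(),c+d*s.max(),"len",np.ptp(s))
    for lo in range(-110,110,20):
        k=(s>lo)&(s<lo+20)
        if k.sum()>3: print("  ",lo,k.sum(),P[k].mean(0).round(1),np.percentile(P[k][:,2],95).round(1),np.ptp((P[k][:,:2]-c)@np.array([-d[1],d[0]])).round(1))
    # brass/board
    P=w[near(w,560,-205,110,9,16)];r=cv2.minAreaRect(P[:,:2].astype(np.float32));print("board",r,line(P))
    # rings
    sat=hsv[...,1]>90
    P=w[near(w,640,228,60,55,90)&sat]; print("rings",len(P),P.mean(0).round(1),P.min(0).round(0),P.max(0).round(0))
    L=np.float32(P);_,lab,cc=cv2.kmeans(L[:,:1].copy(),2,None,(3,50,.1),5,0)
    for i in (0,1):
        Q=P[lab.ravel()==i];cq,aq=line(Q);print("  ring",len(Q),Q.mean(0).round(1),cq,aq,np.percentile(Q,[3,97],axis=0).round(1).tolist())
    P=w[near(w,635,225,75,-5,40)&~sat&(hsv[...,2]>60)&(w[...,2]>4)];r=cv2.minAreaRect(P[:,:2].astype(np.float32));print("rack",len(P),r)
im,w=np.load("top1.npz")["im"],np.load("top1.npz")["w"]
a=cv2.resize(im[125:205,90:170],(480,480),interpolation=cv2.INTER_CUBIC)
b=cv2.resize(im[170:290,300:400],(400,480),interpolation=cv2.INTER_CUBIC)[:, :300]
cv2.imwrite("pics/crop1.png",np.hstack([a,b])[...,::-1])
E
```

```text
top table z 0.8898079583175331
skewer [ 529.4064 -210.0268] 0.1438374 706 ends [ 440.42967605 -222.9139703 ] [ 628.03958693 -195.74099104] len 189.56753744311337
   -90 97 [ 450.4 -221.8   83.4] 87.7 16.0
   -70 104 [ 470.  -218.7   83.3] 87.7 16.6
   -50 97 [ 489.7 -215.8   83.6] 87.9 16.4
   -30 79 [ 511.  -213.3   78.2] 82.0 23.1
   -10 71 [ 528.9 -210.3   81.8] 87.7 23.1
   10 51 [ 549.1 -207.6   78.9] 82.4 10.5
   30 54 [ 568.9 -204.7   79.4] 83.0 10.4
   50 51 [ 588.8 -201.5   79.5] 82.8 9.8
   70 78 [ 609.7 -198.8   78.6] 82.5 23.7
   90 24 [ 623.1 -196.3   79.3] 83.4 7.7
board ((563.354248046875, -205.96864318847656), (149.46652221679688, 64.33690643310547), 8.458958625793457) (array([ 561.3593 , -197.67377], dtype=float32), np.float32(0.13589978))
rings 449 [649.1 229.   74.2] [628. 204.  56.] [671. 259.  84.]
  ring 226 [637.6 227.3  74.3] [637.53827 227.22502] -1.4702992 [[629.1, 205.4, 60.1], [646.4, 253.5, 81.9]]
  ring 223 [660.8 230.7  74. ] [660.6391 230.3525] -1.4626211 [[652.1, 207.8, 60.7], [669.4, 256.8, 81.6]]
rack 873 ((632.6282958984375, 223.9388885498047), (14
[... 518 characters left out ...]
10.2
   50 25 [ 568.6 -200.1   74.8] 78.5 10.2
   70 26 [ 588.7 -197.5   75.1] 79.1 12.7
   90 22 [ 605.9 -194.    74.1] 78.1 23.6
board ((559.6695556640625, -201.87979125976562), (148.42874145507812, 64.9614028930664), 8.013425827026367) (array([ 557.28485, -199.39651], dtype=float32), np.float32(0.13662091))
rings 367 [642.3 243.3  69.4] [625. 208.  55.] [665. 263.  79.]
  ring 166 [655.2 245.8  70.2] [654.3072  244.63354] 1.5284227 [[648.9, 222.9, 57.1], [663.2, 261.0, 77.8]]
  ring 201 [631.7 241.2  68.8] [630.49457 238.73709] 1.551227 [[625.7, 213.3, 56.5], [640.0, 258.8, 77.7]]
rack 761 ((645.5740966796875, 233.51072692871094), (82.94127655029297, 71.49888610839844), 4.825799942016602)
```

View pics/crop1.png

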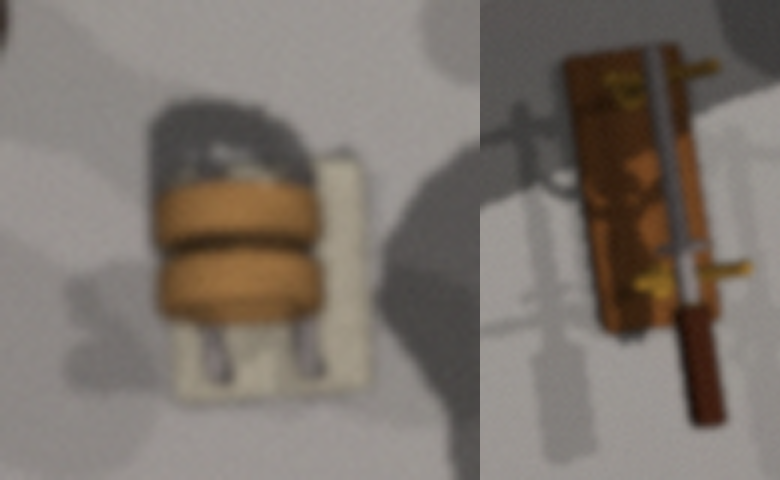

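Board, skewer and rings match the given sizes. Averaging the two cameras, the home origin is about (561.5, -204) with yaw 0.144, so the grip point is about (469.5, -217.4). The ring pair's centre is about (647.5, 231.5) with yaw 0.10. Now I move above the handle.

>>> play_rows:
  offset:
    - [23.8,36.3,-3]
    - [23.8,36.3,-3]
    - [23.8,36.3,-3]
    - [23.8,36.3,-3]
    - [23.8,36.3,-3]
    - [23.8,36.3,-3]
    - [23.8,36.3,-3]
    - [23.8,36.3,-3]
    - [23.8,36.3,-3]
    - [23.8,36.3,-3]
    - [0,0,0]
    - [0,0,0]
  turn: [-0.0236,-0.0236,-0.0236,-0.0236,-0.0236,-0.0236,-0.0236,-0.0236,-0.0236,-0.0236,0,0]
  grip: 1

```text
clock: 1.6
position: [476.5, -203.3, 201.0]
ee_rot: [0.659, 0.752, 0.0, 0.003]
contact_force: [-0.5, -0.7, -0.5]
gripper_width: 85.5
```

>>> play_rows:
  offset:
    - [-3.5,-7,-20]
    - [-3.5,-7,-30]
    - [0,0,-30]
    - [0,0,-15]
    - [0,0,0]
    - [0,0,0]
  turn: [0.013,0,0,0,0,0]

```text
clock: 2.2
position: [467.9, -222.6, 105.8]
ee_rot: [0.656, 0.755, 0.002, 0.005]
contact_force: [0.3, -0.3, -0.6]
gripper_width: 85.3
```

Run:
```python
from h import *
s=arm.read_state();print(s["position"],s["ee_rot"],s["joints"])
im,w=cloud("top");im2,w2=cloud("scene")
a=cv2.resize(im[150:290,290:430],(400,400),interpolation=cv2.INTER_CUBIC)
b=cv2.resize(im2[110:230,260:380],(400,400),interpolation=cv2.INTER_CUBIC)
cv2.imwrite("pics/g1.png",np.hstack([a,b])[...,::-1])
# project TCP and nominal grip point in scene crop
for cam in("top","scene"):
    p=eyes.camera_params(cam);K=np.array(p["camera_matrix"]);T=np.array(p["camera_from_world"])
    for P in([*s["position"]],[469.5,-217.4,75],[561.5,-204,75]):
        c=T[:3,:3]@P+T[:3,3];u=K@c/c[2]
        o=(290,150,400/140) if cam=="top" else (260,110,400/120)
        print(cam,np.round(P),((u[0]-o[0])*o[2]).round(),((u[1]-o[1])*o[2]).round())
```

```text
[ 467.86612202 -222.58954525  105.77928509] [0.65612903 0.75462828 0.00151188 0.00534568] [-0.12847288  0.33213849 -0.43155938  0.00476444 -0.79652833 -1.30622271]
top [ 468. -223.  106.] 199.0 320.0
top [ 470. -217.   75.] 181.0 317.0
top [ 562. -204.   75.] 161.0 183.0
scene [ 468. -223.  106.] 274.0 190.0
scene [ 470. -217.   75.] 266.0 227.0
scene [ 562. -204.   75.] 154.0 210.0
```

View pics/g1.png

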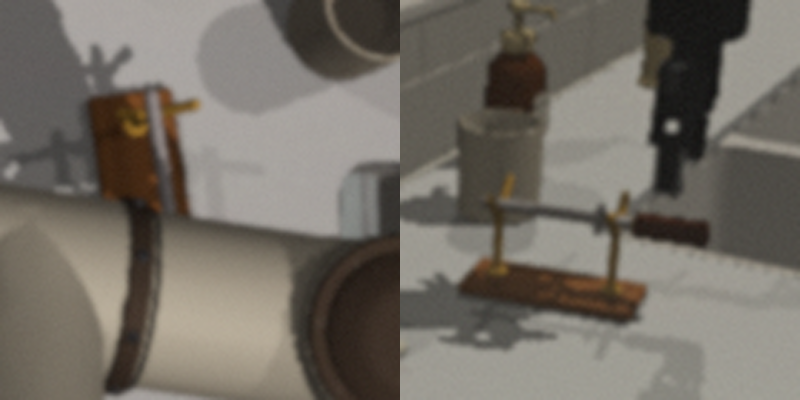

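The right panel shows the fingers at about (270,190), directly above the handle centre at (272,229). The projected TCP lands on the finger tips, so the calibration holds. I shift y slightly and go down.

>>> play_rows:
  offset:
    - [0,5,0]
    - [0,0,0]
    - [0,0,-15]
    - [0,0,-15]
    - [0,0,0]
    - [0,0,0]
  turn: [0,0,0,0,0,0]

```text
clock: 2.9
position: [472.1, -217.1, 81.3]
ee_rot: [0.655, 0.755, 0.005, 0.011]
contact_force: [0.7, -0.3, -0.2]
gripper_width: 85.5
```

>>> play_rows:
  offset:
    - [-3,0,-12]
    - [0,0,-12]
    - [0,0,0]
    - [0,0,0]
  turn: [0,0,0,0]

```text
clock: 3.3
position: [472.1, -217.3, 60.9]
ee_rot: [0.655, 0.756, 0.007, 0.015]
contact_force: [-0.7, -0.2, -0.3]
gripper_width: 85.2
```

>>> play_rows:
  offset:
    - [-2,0,-5]
    - [0,0,0]
    - [0,0,0]
    - [0,0,0]
    - [0,0,0]
    - [0,0,0]
    - [0,0,0]
    - [0,0,0]
    - [0,0,0]
    - [0,0,0]
  turn: [0,0,0,0,0,0,0,0,0,0]
  grip: -1

```text
clock: 4.3
position: [471.8, -218.1, 58.5]
ee_rot: [0.654, 0.756, 0.008, 0.017]
contact_force: [-0.4, -1.7, -0.0]
gripper_width: 15.2
```

The handle is gripped at 15.2 mm opening. The home TCP pose is (471.8, -218.1, 58.5). Now I lift straight up.

>>> play_rows:
  offset:
    - [0,0,8]
    - [0,0,15]
    - [0,0,25]
    - [0,0,30]
    - [0,0,30]
    - [0,0,15]
    - [0,0,0]
    - [0,0,0]
  turn: [0,0,0,0,0,0,0,0]

```text
clock: 5.1
position: [468.2, -216.5, 186.6]
ee_rot: [0.654, 0.756, 0.007, 0.014]
contact_force: [0.6, 0.1, -1.1]
gripper_width: 14.9
```

```bash
cat >> h.py <<'E'
def tcp():
    from scipy.spatial.transform import Rotation as R
    s=arm.read_state();M=R.from_quat(s["ee_rot"]).as_matrix()
    j=M[:,0] if M[1,0]>0 else -M[:,0]
    print("t",round(s["clock"],2),"tcp",np.round(s["position"],1),"yaw",round(np.arctan2(j[1],j[0])-np.pi/2,4),"z",M[:,2].round(3),"F",np.round(s["contact_force"],1),"w",round(s["gripper_width"],1),"q",np.round(s["joints"],2))
    return s
E
python3 - <<'E'
from h import *
tcp()
im,w=cloud("scene")
cv2.imwrite("pics/l1.png",cv2.resize(im[60:240,220:400],(600,600),interpolation=cv2.INTER_CUBIC)[...,::-1])
E
```

```text
t 5.1 tcp [ 468.2 -216.5  186.6] yaw 0.1436 z [ 0.03  -0.008 -1.   ] F [ 0.6  0.1 -1.1] w 14.9 q [-0.12  0.22 -0.35  0.01 -0.97 -1.31]
```

View pics/l1.png

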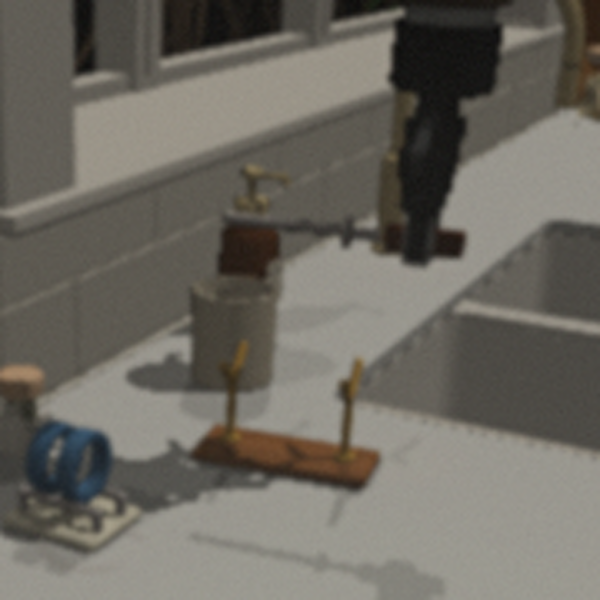

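The skewer is level in the gripper and clear of the forks. I carry it across to a point behind the pale rings.

>>> play_rows:
  offset:
    - [-2.8,20,0]
    - [-2.8,38,0]
    - [-2.8,40,0]
    - [-2.8,40,0]
    - [-2.8,40,0]
    - [-2.8,40,0]
    - [-2.8,40,0]
    - [-2.8,40,0]
    - [-2.8,35,0]
    - [-2.8,25,0]
    - [0,10,0]
    - [0,0,0]
  turn: [-0.0044,-0.0044,-0.0044,-0.0044,-0.0044,-0.0044,-0.0044,-0.0044,-0.0044,-0.0044,0,0]

```text
clock: 6.35
position: [428.5, 162.3, 170.6]
ee_rot: [0.673, 0.74, -0.007, 0.006]
contact_force: [0.9, -0.5, -0.8]
gripper_width: 15.0
```

```bash
python3 -c "
from h import *
tcp()"
```

```text
t 6.35 tcp [428.5 162.3 170.6] yaw 0.0941 z [-0.    -0.019 -1.   ] F [ 0.9 -0.5 -0.8] w 15.0 q [ 0.73  0.16 -0.48  0.02 -0.94 -2.21]
```

>>> play_rows:
  offset:
    - [2,15,-10]
    - [3,18,-25]
    - [3,15,-30]
    - [2,0,-12]
    - [0,0,0]
    - [0,0,0]
  turn: [0.004,0,0,0,0,0]

```text
clock: 6.95
position: [439.1, 208.1, 87.2]
ee_rot: [0.674, 0.739, -0.009, 0.006]
contact_force: [0.3, 0.4, -0.4]
gripper_width: 15.0
```

```bash
python3 -c "
from h import *
tcp()"
```

```text
t 6.95 tcp [439.1 208.1  87.2] yaw 0.0916 z [-0.003 -0.022 -1.   ] F [ 0.3  0.4 -0.4] w 15.0 q [ 0.79  0.32 -0.52  0.02 -0.75 -2.28]
```

Now I lower to threading height, still behind the rings, and check the line.

>>> play_rows:
  offset:
    - [0,1,-15]
    - [0,1,-20]
    - [0,0,-12]
    - [0,0,0]
    - [0,0,0]
  turn: [0.003,0.003,0,0,0]

```text
clock: 7.45
position: [442.0, 209.7, 42.8]
ee_rot: [0.673, 0.74, -0.005, 0.007]
contact_force: [0.5, 0.5, 0.1]
gripper_width: 15.0
```

Run:
```python
from h import *
tcp()
im,w=cloud("top");im2,w2=cloud("scene")
a=cv2.resize(im[110:230,80:200],(400,400),interpolation=cv2.INTER_CUBIC)
b=cv2.resize(im2[190:310,120:240],(400,400),interpolation=cv2.INTER_CUBIC)
cv2.imwrite("pics/t1.png",np.hstack([a,b])[...,::-1])
for n,ww,i in(("top",w,im),("scene",w2,im2)):
    sat=cv2.cvtColor(i,cv2.COLOR_RGB2HSV)[...,1]
    m=(ww[...,0]>535)&(ww[...,0]<612)&(abs(ww[...,1]-222)<35)&(ww[...,2]>36)&(ww[...,2]<75)
    P=ww[m];c,a_=line(P);print(n,"skewer",len(P),c,a_,P[:,0].max())
    for x in range(540,620,15):
        Q=P[abs(P[:,0]-x)<7.5]
        if len(Q):print(x,Q.mean(0).round(1),Q[:,2].max().round(1))
    R=ww[(ww[...,0]>620)&(ww[...,0]<680)&(abs(ww[...,1]-230)<40)&(ww[...,2]>35)&(sat>90)]
    print("rings",R.min(0).round(1),R.max(0).round(1))
```

```text
t 7.45 tcp [442.  209.7  42.8] yaw 0.094 z [ 0.003 -0.016 -1.   ] F [0.5 0.5 0.1] w 15.0 q [ 0.78  0.39 -0.56  0.02 -0.63 -2.28]
top skewer 166 [567.05835 218.5176 ] 0.09942 599.3433836596032
540 [541.3 216.6  62.2] 66.4
555 [554.9 217.3  62.3] 66.3
570 [570.  219.2  60.8] 65.8
585 [584.9 220.8  62.2] 66.9
600 [595.9 221.3  61.9] 65.1
rings [627.9 203.9  35.1] [670.6 258.4  84.8]
scene skewer 153 [562.23663 224.08994] 0.09861532 595.9497701901123
540 [541.6 221.8  58.8] 62.0
555 [555.1 222.8  58.4] 62.2
570 [569.3 224.6  58.2] 61.7
585 [584.8 225.9  57.9] 61.4
600 [594.5 225.4  58.2] 60.5
rings [624.2 207.1  35.1] [666.2 263.   78.7]
```

View pics/t1.png

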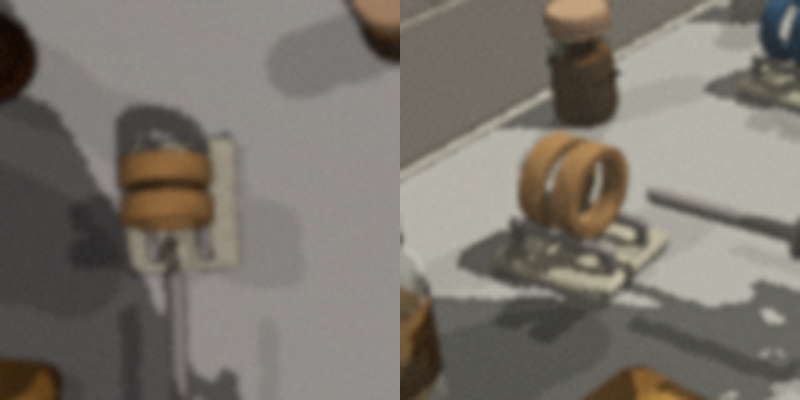

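In the top panel the skewer at (178,330) points into the rings about 4–5 mm to the right of their centre. In the scene panel the shaft is level, with the tip at (650,195), about 7 mm above the bore centre and 29 mm short of the first ring. I correct y by +4.5 and z by -7, then start to thread.

>>> play_rows:
  offset:
    - [0,4.5,-7]
    - [0,0,0]
    - [0,0,0]
    - [8,0.8,0]
    - [12,1.2,0]
    - [12,1.2,0]
    - [8,0.8,0]
    - [0,0,0]
    - [0,0,0]
  turn: [0,0,0,0,0,0,0,0,0]

```text
clock: 8.45
position: [488.0, 220.3, 37.5]
ee_rot: [0.673, 0.739, -0.002, 0.007]
contact_force: [-1.3, -0.1, -0.9]
gripper_width: 15.1
```

```bash
python3 -c "
from h import *
tcp()"
```

```text
t 8.45 tcp [488.  220.3  37.5] yaw 0.0936 z [ 0.008 -0.012 -1.   ] F [-1.3 -0.1 -0.9] w 15.1 q [ 0.74  0.46 -0.46  0.02 -0.66 -2.23]
```

>>> play_rows:
  offset:
    - [8,0.6,0]
    - [12,0.9,-1]
    - [12,0.9,0]
    - [12,0.9,0]
    - [10,0.6,0]
    - [5,0.3,0]
    - [0,0,0]
    - [0,0,0]
  turn: [0,0.002,0.002,0,0,0,0,0]

```text
clock: 9.25
position: [552.3, 224.4, 35.8]
ee_rot: [0.672, 0.741, -0.002, 0.007]
contact_force: [0.9, -0.3, -0.7]
gripper_width: 14.8
```

```bash
cat > look.py <<'E'
from h import *
import sys
tcp()
im,w=cloud("top");im2,w2=cloud("scene")
a=cv2.resize(im[110:230,80:200],(400,400),interpolation=cv2.INTER_CUBIC)
b=cv2.resize(im2[170:290,130:250],(400,400),interpolation=cv2.INTER_CUBIC)
cv2.imwrite("pics/"+sys.argv[1],np.hstack([a,b])[...,::-1])
for n,ww,i in(("top",w,im),("scene",w2,im2)):
    sat=cv2.cvtColor(i,cv2.COLOR_RGB2HSV)[...,1]
    R=ww[(ww[...,0]>620)&(ww[...,0]<690)&(abs(ww[...,1]-230)<40)&(ww[...,2]>45)&(sat>90)]
    print("rings",R.min(0).round(1),R.max(0).round(1))
    R=ww[(ww[...,0]>671)&(ww[...,0]<740)&(abs(ww[...,1]-235)<25)&(ww[...,2]>40)&(sat<90)]
    if len(R):print("tip",len(R),R.mean(0),R.min(0).round(1),R.max(0).round(1))
E
python3 look.py t2.png
```

```text
t 9.25 tcp [552.3 224.4  35.8] yaw 0.0981 z [ 0.007 -0.013 -1.   ] F [ 0.9 -0.3 -0.7] w 14.8 q [ 0.66  0.54 -0.3   0.02 -0.73 -2.15]
rings [627.8 203.7  45.4] [670.7 259.2  84.5]
tip 87 [692.14163899 235.62931351  54.94036067] [674.9 229.4  50. ] [710.7 241.1  59.9]
rings [625.2 206.7  45. ] [666.7 263.3  78.3]
tip 45 [695.23306708 240.76762597  51.07873187] [684.6 235.2  45.2] [706.2 245.1  54.5]
```

View pics/t2.png

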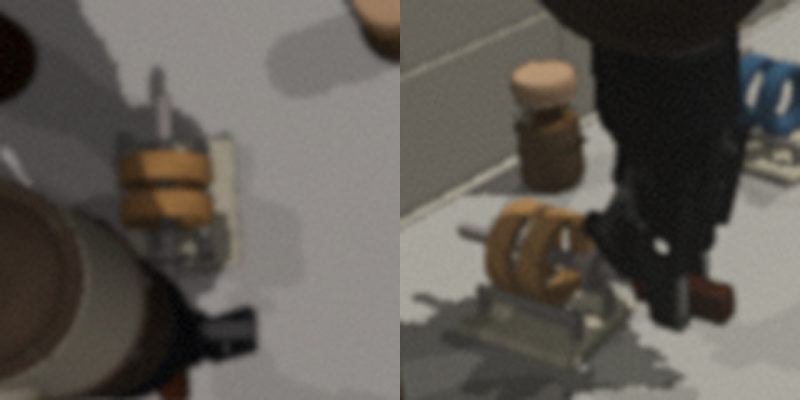

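In both panels the skewer has passed through both pale rings without moving them. The tip shows at (160,80) in the top panel and (470,232) in the scene panel, about 40 mm past the far ring. I lift slowly.

>>> play_rows:
  offset:
    - [0,0,5]
    - [0,0,7]
    - [0,0,7]
    - [0,0,7]
    - [0,0,8]
    - [0,0,10]
    - [0,0,12]
    - [0,0,12]
    - [0,0,12]
    - [0,0,8]
    - [0,0,0]
    - [0,0,0]
  turn: [0,0,0,0,0,0,0,0,0,0,0,0]

```text
clock: 10.55
position: [550.9, 224.6, 134.2]
ee_rot: [0.671, 0.741, -0.001, 0.007]
contact_force: [0.2, 0.8, -2.1]
gripper_width: 15.2
```

```bash
python3 look.py t3.png
```

```text
t 10.55 tcp [550.9 224.6 134.2] yaw 0.0994 z [ 0.009 -0.011 -1.   ] F [ 0.2  0.8 -2.1] w 15.2 q [ 0.67  0.42 -0.21  0.02 -0.94 -2.15]
rings [625.1 204.4 109.8] [670.8 258.4 166.6]
tip 108 [688.9856422  234.95435628 153.63977982] [671.  210.7 147.2] [708.9 240.6 159.1]
rings [624.5 209.7 107.7] [665.2 263.4 161.2]
tip 64 [690.16861817 241.40951638 149.55001181] [675.7 236.9 142.8] [704.5 244.4 153.4]
```

View pics/t3.png

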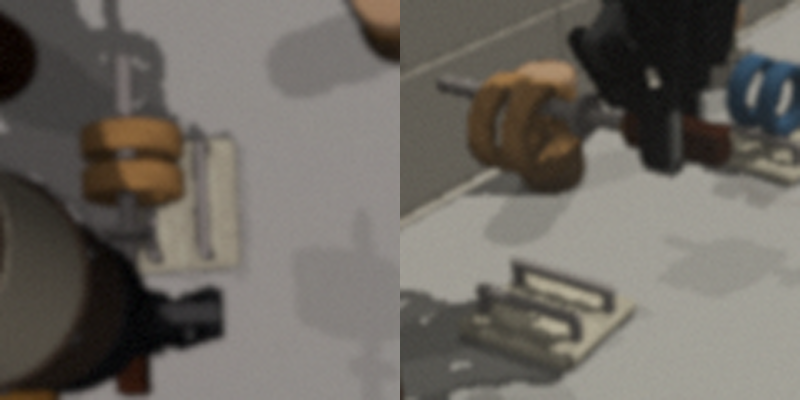

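Both pale rings hang on the shaft between collar and tip, and the rack is empty. I carry them back to the stand at moderate speed.

>>> play_rows:
  offset:
    - [-2,-3,5]
    - [-4,-8,8]
    - [-6,-14,8]
    - [-7,-20,8]
    - [-7,-24,6]
    - [-7,-26,4]
    - [-7,-26,2]
    - [-7,-26,2]
    - [-6,-26,2]
    - [-5,-24,2]
    - [-3,-20,1]
    - [-2,-14,1]
  turn: [0,0,0,0.003,0.003,0.003,0.003,0.003,0.003,0.003,0,0]

```text
clock: 11.85
position: [474.8, -27.0, 190.2]
ee_rot: [0.663, 0.748, -0.001, 0.008]
contact_force: [0.4, -0.6, -1.8]
gripper_width: 14.8
```

```bash
python3 -c "
from h import *
tcp()"
```

```text
t 11.85 tcp [474.8 -27.  190.2] yaw 0.1197 z [ 0.01  -0.012 -1.   ] F [ 0.4 -0.6 -1.8] w 14.8 q [ 0.3   0.16 -0.42  0.02 -0.98 -1.76]
```

>>> play_rows:
  offset:
    - [0,-10,0]
    - [0,-18,0]
    - [0,-24,0]
    - [0,-26,0]
    - [0,-26,0]
    - [0,-24,0]
    - [0,-20,0]
    - [0,-14,0]
    - [0,-8,0]
    - [0,-4,0]
    - [0,0,0]
    - [0,0,0]
  turn: [0.003,0.003,0.003,0.003,0.003,0.003,0.003,0,0,0,0,0]

```text
clock: 13.05
position: [465.4, -215.6, 195.5]
ee_rot: [0.657, 0.754, 0.001, 0.01]
contact_force: [-0.2, 0.4, -1.8]
gripper_width: 14.8
```

```bash
python3 -c "
from h import *
tcp()"
```

```text
t 13.05 tcp [ 465.4 -215.6  195.5] yaw 0.1381 z [ 0.016 -0.012 -1.   ] F [-0.2  0.4 -1.8] w 14.8 q [-0.11  0.22 -0.34  0.01 -1.   -1.33]
```

>>> play_rows:
  offset:
    - [3,-1,-8]
    - [3,-1,-15]
    - [0,0,-20]
    - [0,0,-18]
    - [0,0,-10]
    - [0,0,0]
    - [0,0,0]
  turn: [0.005,0,0,0,0,0,0]

```text
clock: 13.75
position: [473.3, -214.5, 120.9]
ee_rot: [0.652, 0.758, 0.001, 0.011]
contact_force: [-0.0, 0.2, -1.8]
gripper_width: 15.0
```

```bash
cat > look2.py <<'E'
from h import *
import sys
tcp()
im,w=cloud("top");im2,w2=cloud("scene")
a=cv2.resize(im[150:270,290:410],(400,400),interpolation=cv2.INTER_CUBIC)
b=cv2.resize(im2[110:230,250:370],(400,400),interpolation=cv2.INTER_CUBIC)
cv2.imwrite("pics/"+sys.argv[1],np.hstack([a,b])[...,::-1])
hsv=cv2.cvtColor(im2,cv2.COLOR_RGB2HSV)
d=np.array([np.cos(.144),np.sin(.144)]);o=np.array([559.7,-201.9])
s=(w2[...,:2]-o)@d;n=(w2[...,:2]-o)@[-d[1],d[0]]
lo=arm.read_state()["position"][2]
for a,b in((-62,-54),(-30,-22),(-15,-8),(28,36),(36,44),(55,62),(62,72)):
    m=(s>a)&(s<b)&(abs(n)<20)&(w2[...,2]>lo)&(w2[...,2]<lo+35)&(hsv[...,1]<110)
    if m.sum():print(a,b,m.sum(),w2[m].mean(0).round(1),"n",n[m].mean().round(1))
m=(abs(s)<60)&(abs(n)<35)&(hsv[...,1]>90)&(w2[...,2]>25)&(w2[...,2]<lo+16+14)
print("orange s",np.nanpercentile(s[m],[1,50,99]).round(1),"z",np.percentile(w2[m][:,2],[1,99]).round(1))
E
python3 look2.py b1.png
```

```text
t 13.75 tcp [ 473.3 -214.5  120.9] yaw 0.151 z [ 0.018 -0.012 -1.   ] F [-0.   0.2 -1.8] w 15.0 q [-0.11  0.31 -0.42  0.01 -0.82 -1.32]
-62 -54 11 [ 500.4 -204.6  138. ] n 5.9
-30 -22 8 [ 534.9 -202.9  136.5] n 2.6
-15 -8 21 [ 549.1 -202.4  138.8] n 1.0
28 36 4 [ 593.4 -191.9  137.7] n 5.0
36 44 11 [ 598.7 -191.6  137.3] n 4.6
55 62 8 [ 616.8 -189.   137.4] n 4.6
62 72 10 [ 623.5 -188.3  136.5] n 4.4
orange s [-53.2  13.2  53.2] z [ 26.9 147.8]
```

View pics/b1.png

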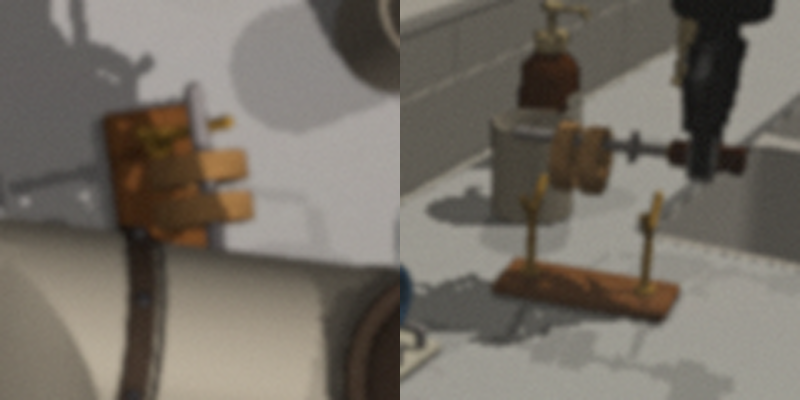

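Run:
```python
from h import *
for cam,o in(("scene",(559.7,-201.9)),("top",(563.4,-206))):
    im,w=cloud(cam);hsv=cv2.cvtColor(im,cv2.COLOR_RGB2HSV)
    d=np.array([np.cos(.144),np.sin(.144)]);o=np.array(o)
    s=(w[...,:2]-o)@d;n=(w[...,:2]-o)@[-d[1],d[0]]
    m=(s>-40)&(s<90)&(abs(n)<45)&(hsv[...,1]>90)&(w[...,2]>98)&(w[...,2]<155)
    print(cam,m.sum(),np.percentile(s[m],[1,3,50,97,99]).round(1)); print(np.histogram(s[m],np.arange(-36,60,4)))
    m=(s>40)&(s<90)&(abs(n)<25)&(hsv[...,1]<90)&(w[...,2]>125)&(w[...,2]<155);print("tip",s[m].max(),n[m].mean())
```

```text
scene 287 [-10.3 -10.    5.4  26.5  27.4]
(array([ 0,  0,  0,  0,  0,  0, 24, 48, 36, 27, 10,  0, 39, 40, 37, 24,  2,
        0,  0,  0,  0,  0,  0]), array([-36, -32, -28, -24, -20, -16, -12,  -8,  -4,   0,   4,   8,  12,
        16,  20,  24,  28,  32,  36,  40,  44,  48,  52,  56]))
tip 69.29266841981236 3.4311359645437225
top 531 [-10.5 -10.2  12.8  26.9  28. ]
(array([ 0,  0,  0,  0,  1,  0, 59, 65, 65, 58, 12,  0, 83, 60, 68, 54,  6,
        0,  0,  0,  0,  0,  0]), array([-36, -32, -28, -24, -20, -16, -12,  -8,  -4,   0,   4,   8,  12,
        16,  20,  24,  28,  32,  36,  40,  44,  48,  52,  56]))
tip 68.47467477642272 4.277440120776953
```

Both cameras put the rings at -10 to +28 mm along the stand, so they are between the forks, and the tip is at +69. The skewer sits about 4 mm too far to +y. I correct that and go down in stages.

>>> play_rows:
  offset:
    - [-1,-4,0]
    - [0,0,-6]
    - [0,0,-10]
    - [0,0,-10]
    - [0,0,-6]
    - [0,0,0]
    - [0,0,0]
  turn: [-0.007,0,0,0,0,0,0]

```text
clock: 14.65
position: [472.5, -219.3, 87.4]
ee_rot: [0.655, 0.756, 0.002, 0.012]
contact_force: [1.5, -1.0, -1.5]
gripper_width: 15.1
```

```bash
python3 -c "
from h import *
tcp()"
```

```text
t 14.65 tcp [ 472.5 -219.3   87.4] yaw 0.1422 z [ 0.021 -0.012 -1.   ] F [ 1.5 -1.  -1.5] w 15.1 q [-0.12  0.36 -0.46  0.01 -0.73 -1.32]
```

>>> play_rows:
  offset:
    - [-0.5,1,-5]
    - [0,0,-7]
    - [0,0,-6]
    - [0,0,-4]
    - [0,0,-2]
    - [0,0,0]
    - [0,0,0]
  turn: [0.002,0,0,0,0,0,0]

```text
clock: 15.35
position: [472.4, -218.2, 61.5]
ee_rot: [0.654, 0.756, 0.002, 0.012]
contact_force: [0.1, -0.6, -1.5]
gripper_width: 14.8
```

```bash
python3 -c "
from h import *
tcp()"
```

```text
t 15.35 tcp [ 472.4 -218.2   61.5] yaw 0.1448 z [ 0.022 -0.012 -1.   ] F [ 0.1 -0.6 -1.5] w 14.8 q [-0.11  0.39 -0.49  0.02 -0.67 -1.32]
```

>>> play_rows:
  offset:
    - [0,0,-1.5]
    - [0,0,-1]
    - [0,0,-0.5]
    - [0,0,0]
  turn: [0,0,0,0]

```text
clock: 15.75
position: [472.9, -218.4, 59.0]
ee_rot: [0.654, 0.756, 0.003, 0.013]
contact_force: [-0.2, 0.1, -1.0]
gripper_width: 14.9
```

```bash
python3 look2.py b2.png
```

```text
t 15.75 tcp [ 472.9 -218.4   59. ] yaw 0.1451 z [ 0.023 -0.013 -1.   ] F [-0.2  0.1 -1. ] w 14.9 q [-0.11  0.4  -0.49  0.02 -0.66 -1.32]
-62 -54 13 [ 502.3 -208.9   75.4] n 1.3
-30 -22 10 [ 535.  -204.9   75.7] n 0.6
-15 -8 15 [ 549.  -205.9   78.6] n -2.4
28 36 7 [ 592.3 -195.7   76.9] n 1.5
36 44 9 [ 599.3 -194.9   76.6] n 1.3
55 62 1 [ 620.8 -192.5   73. ] n 0.6
62 72 3 [ 623.5 -191.4   75.8] n 1.3
orange s [-52.8   5.1  52.8] z [26.9 87.4]
```

View pics/b2.png

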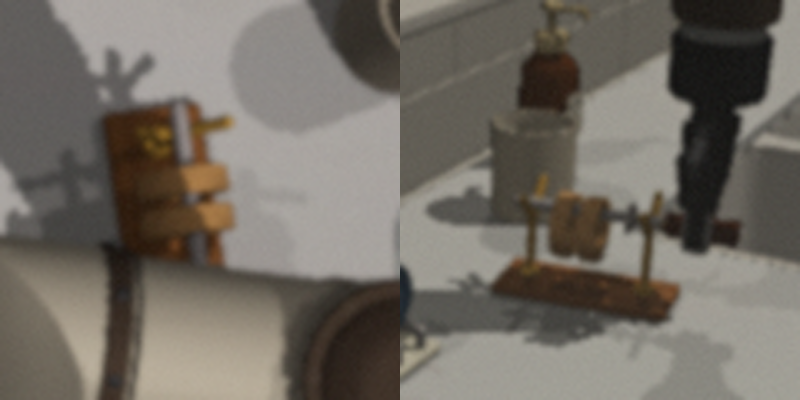

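The skewer is at home height (z about 75–76) along the stand, with both rings between the forks. In the scene panel they are at (580,225), with the forks at 530 and 650. I nudge it down 1 mm and open.

>>> play_rows:
  offset:
    - [0,0,-1]
    - [0,0,0]
  turn: [0,0]

```text
clock: 16.05
position: [473.2, -218.5, 58.6]
ee_rot: [0.654, 0.757, 0.003, 0.013]
contact_force: [-0.9, 0.4, -0.1]
gripper_width: 14.8
```

>>> play_rows:
  offset:
    - [0,0,0]
    - [0,0,0]
    - [0,0,0]
    - [0,0,0]
    - [0,0,0]
    - [0,0,0]
    - [0,0,0]
    - [0,0,0]
  turn: [0,0,0,0,0,0,0,0]
  grip: 1

```text
clock: 16.85
position: [474.4, -218.6, 59.0]
ee_rot: [0.654, 0.757, 0.004, 0.015]
contact_force: [1.1, 0.8, -0.3]
gripper_width: 84.9
```

Released. I retreat straight up, then back, and check.

>>> play_rows:
  offset:
    - [0,0,8]
    - [0,0,15]
    - [0,0,25]
    - [0,0,30]
    - [0,0,35]
    - [0,0,30]
    - [-15,0,15]
    - [-25,-20,0]
    - [-25,-35,0]
    - [-20,-35,0]
    - [-10,-30,0]
    - [0,0,0]
  turn: [0,0,0,0,0,0,0,0,0,0,0,0]

```text
clock: 18.05
position: [375.0, -341.5, 232.0]
ee_rot: [0.652, 0.758, 0.005, 0.019]
contact_force: [-0.9, 0.8, -0.6]
gripper_width: 85.7
```

```bash
python3 look2.py b3.png
python3 - <<'E'
from h import *
im,w=cloud("top");hsv=cv2.cvtColor(im,cv2.COLOR_RGB2HSV)
d=np.array([np.cos(.144),np.sin(.144)]);o=np.array([563.4,-206])
s=(w[...,:2]-o)@d;n=(w[...,:2]-o)@[-d[1],d[0]]
for nm,m in(("handle",(s>-140)&(s<-66)&(abs(n)<20)&(w[...,2]>60)&(w[...,2]<100)),("tip",(s>58)&(s<90)&(abs(n)<20)&(w[...,2]>60)),("rings",(abs(s)<44)&(abs(n)<30)&(abs(n)>9)&(w[...,2]>45)&(hsv[...,1]>90))):
    if m.sum():print(nm,m.sum(),"s",np.percentile(s[m],[1,50,99]).round(1),"n",n[m].mean().round(1),"z",w[m][:,2].mean().round(1))
    if nm=="rings":print(np.histogram(s[m],np.arange(-44,46,4)))
E
```

```text
t 18.05 tcp [ 375.  -341.5  232. ] yaw 0.1503 z [ 0.035 -0.018 -0.999] F [-0.9  0.8 -0.6] w 85.7 q [-0.42  0.16 -0.3   0.   -1.07 -1.  ]
orange s [-52.3   4.5  52.3] z [26.8 89.6]
handle 286 s [-121.5  -94.   -66.5] n 0.7 z 83.3
tip 24 s [58.1 62.4 67.1] n 0.6 z 79.0
rings 308 s [-11.5   4.4  27.1] n 8.1 z 77.4
(array([ 0,  0,  2,  1,  0,  0,  0,  0, 43, 36, 36, 33,  4,  4, 48, 38, 34,
       28,  1,  0,  0,  0]), array([-44, -40, -36, -32, -28, -24, -20, -16, -12,  -8,  -4,   0,   4,
         8,  12,  16,  20,  24,  28,  32,  36,  40,  44]))
```

View pics/b3.png

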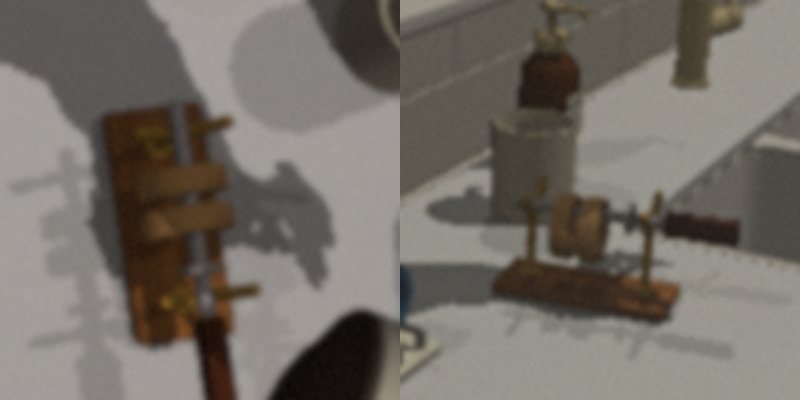

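The skewer lies in both forks at its starting pose: handle end at -121.5, handle top z 83.3 (as at the start), lateral offset 0.7 mm. Both rings hang between the forks and the gripper is clear.

```bash
python3 -c "
from bench import arm
print(arm.job_done())"
```

```text
the job is handed in; nothing more can be done
None
```

The skewer is back in its forks with both pale rings hanging on it between the forks. I handed the job in at about 18 s, against the 54 s limit.

I gripped the skewer by its handle, ran it through both pale rings without shifting them, and lifted the two off together. Then I laid it back and let go; the blue rings were not touched.

The last camera checks, made after the gripper had moved clear:
- **Skewer:** it lies within about 1–2 mm of its starting place and at the same height.
- **Rings:** the pair spans about -11 to +27 mm along the stand, between the forks at ±50 mm.
- **Forces:** the readings after each move were only a few newtons.

No check failed. The two cameras disagreed by about 4 mm in absolute position, so I averaged them and relied on relative measurements. The tool also tilted by up to 0.036 rad during the moves, which made no difference to the result.

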